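Grease the sampler slide at its service station

ROBOT

A 7-joint arm with a two-finger parallel gripper is mounted at the origin on the work surface. World frame = base frame: x ahead of the robot, y to its left, z up, the work surface at z = 0. Lengths are in m, angles in rad, forces in N, time in s.
With the tool pointing down it reaches from about 0.35 to 0.9 m from the base axis. Payload 8.1 kg.
Tool frame: the origin (TCP) lies on the centre line of the jaws, within the pads' length; the fingertips stand 17 mm ahead of it and the grasp point (between the pads) lies 2 mm behind it (bot.nose_length is the distance from the TCP to the fingertips, in m); z points along the fingers, y is the line along which they close (so a half turn about z gives the same grasp; the last joint's range is limited). The gripper opens to 92 mm and grips with 3 to 60 N. Pads are 19 mm wide; open, the fingers measure 130 mm over their backs; the gripper's body (75 mm by 190 mm) begins 47 mm behind the grasp point.
Start: joints at [-1.416, 0.434, 0.025, 1.573, -0.012, 1.134, -0.075], TCP at [0.159, 0.604, 0.244] pointing down, gripper open.
Joint ranges: [-2.62, 2.62], [-0.44, 2.09], [-1.27, 1.32], [0.08, 2.57], [-1.32, 4.46], [0.12, 2], [-2.74, 2.74]. Speed limits (rad/s): [2.22, 2.22, 3.01, 3.01, 3.14, 3.14, 3.14].

INTERFACE

Orientations are given as a unit quaternion [w, x, y, z].
In Python, from cell import bot gives the robot as it stands.
- The arm moves only by the shell command python3 shift.py 'ROWS' [OPENING]. ROWS is a JSON list of rows, 1 to 5 of them, each of 6 numbers: dx, dy, dz in m, then a rotation vector rx, ry, rz in rad; each row shifts and turns the commanded pose from where the row before left it, along the tool's axes as they then stand; what a row does not reach is not made up. A row lasts 1/12 s, in which the tool goes at most 0.0417 m and 0.125 rad, less where a joint would pass 70% of its speed; a pose out of reach is approached as far as the arm can. OPENING is the opening from 0.0 (shut) to 1.0 (fully open), set as the command begins (- or left out keeps the last). The fingers move at their own pace and stop on an object; the grip force is fixed at half the most. Time passes only in rows, so rows that do not move let the fingers close. It prints the time, the measured TCP pose, the force, the opening and the grip force at its end.
- bot.state(): the state, without advancing time (a new reading comes with each control period).
- bot.get_image(name): name is "side" or "top" or "wrist"; returns a dict with "image" (400x640x3 uint8, blue, green, red), "fx", "fy", "cx", "cy" (pixels), "extrinsics" (4x4, takes a point from world to camera coordinates); the wrist camera has in their place "hand_eye" (4x4, takes a point from camera to tool coordinates, whose origin is the TCP and whose axes are the flange's). Camera axes: x right, y down, z forward; pixel columns grow to the right and rows downward; lengths in m; the calibration is good to about 2 mm. A picture is of the moment at which its call begins: read the wrist's pose just before it. There is no depth.
- bot.job_done(): hands the job in; it is judged then, once.
The state is a dict: "time_s": time; "q": joint angles; "qvel": joint speeds; "joint_torque": joint torques, N m; "tool_pos": TCP position; "orientation": TCP orientation; "wrist_force": force on the tool from outside, world axes, zero at the start; "torque": the same for the moment, N m; "finger_gap": opening from 0.0 (shut) to 1.0 (fully open); "grip_force": force on a finger pad.
Only numpy, scipy, OpenCV 4.12 (cv2) and the standard library are available. Lean on these libraries where they do the work, as an engineer would, in place of code of your own. Each camera call takes 0.05 s, during which the arm holds its last target. There are 200 camera calls.

TASK

Push the carriage of the sampler slide along its rail until it clicks into the detent at the service station. Then take the grease gun out of its holder and press its nose squarely onto the tilted nipple on the carriage until the sprung nipple snaps down, and finish while still holding the gun there, pressed down against the spring with the carriage in its detent. Leave the bottle, the tube rack and the wrench where they are.

Things in the scene. Friction and masses are not known exactly. Their poses are not given: they have to be found in the camera images.
- unit: Sampler slide fixed to the bench: base plate 96 x 360 x 12 mm, steel rail along its y (20 mm wide, top 27 mm above the bench), black end stops 42 mm high. Origin under the plate's centre, z up; its -x side looks to the robot. In the service station the carriage's centre is at y = +50 mm, its pointer at a dark index block on the plate's robot side.
- carriage (a joint): Grey carriage's position, m, along the unit's +y: 0 = in the service station's detent; starts 60 to 120 mm short of it (negative), can run 40 mm past. Block 66 (x) x 70 (y) mm, 22 to 58 mm above the bench. About 1 N of friction, stays where left; within 3 mm of 0 a sprung ball pulls it to 0; leaving the notch takes about 5 N.
- push_face (a point): Middle of the carriage's flat -y end face (66 mm wide), 45 mm above the bench, axes as the unit's: push here along the unit's +y. Room before it is free down to the rail's top, 27 mm above the bench. The carriage's centre is 35 mm further along +y.
- nipple: Brass nipple, conical head (8 mm, narrowing over 5 mm to a 2 mm tip) on a 6 mm stem, 17 mm out of a steel boss 26 mm in diameter on top of the carriage. Origin at its tip; z points out along the nipple, leaning 0.5 rad from vertical to the unit's -x (towards the robot); y as the unit's. Tip 87 mm above the bench, 12 mm to -x of the carriage's centre. Pressed, it slides back into the boss.
- nipple_slide (a joint): How far the nipple is pressed in along its axis, m: 0 = out, 0.0085 = hard stop. The spring pushes back with 4 N at first, about 12 N at 3.3 mm, then snaps through, falls to about 7 N at 6.5 mm and rises to 12 N at the stop. Snapped down is beyond 5 mm, best about 6 to 7 mm. Let go, it springs back out.
- gun: Grease gun, 0.22 kg, 96 mm long, round about z, upright nose-down in its holder. Origin at the centre of the nose's mouth, z towards the cap. Nose 20 mm in diameter to 12 mm, socket 13 mm in diameter, 7 mm deep; neck 15 mm to 26 mm; body 28 mm in diameter, 26 to 86 mm; black cap 31 mm to 96 mm. Grip the body 58 mm from the mouth with 60 N or more. In the holder the mouth is 8 mm above the bench.
- gun_seat (a point): Centre of the floor of the gun's socket, 7 mm inside the mouth, on the gun's axis; axes as the gun's. The tip of the nipple bears here.
- holder: White plastic block 70 x 70 x 34 mm fixed to the bench, with an upright hole 23 mm in diameter in which the gun's nose stands; the gun's body rests on its top. Origin under its centre. Lift the gun straight up by 30 mm or more to clear it.
- bottle: Closed bottle, 60 mm in diameter, 130 mm tall, loose, beyond the slide. Origin under its centre. Leave alone.
- tube_rack: Green block 70 x 150 x 50 mm with capped sample tubes up to 90 mm high, loose, beyond the slide. Origin under its centre. Leave alone.
- wrench: Wrench 150 mm long lying flat on the bench to the left of the slide, loose. Origin under its middle, length along its x. Leave alone.

How it is judged:
By the outcome, as a careful person would: the job done as asked, in the order asked, and still so for the second after the job is handed in, while the arm keeps its last pose, push and grip.
It also fails if it takes over 56 s, if anything falls off the work surface, if the arm or the gripper's body presses on something with over 40 N, if the wrist force passes 120 N, or if a joint passes its speed limit or range.

## Working session

There is one attempt and no reset: what is moved stays moved. The work goes in short steps, Python scripts to look and compute and a shell command to move; the robot and the scene stay as the last step left them, time stands still between calls to the robot, and variables do not carry over. Pictures are saved under pics/ and viewed, at most 10 in all, crops included, and the job is handed in when it is done.

```bash
ls; mkdir -p pics; python3 - <<'E'
from cell import bot
import cv2,json,numpy as np
s=bot.state();print(s)
for n in("side","top"):
    d=bot.get_image(n);cv2.imwrite(f"pics/{n}0.png",d["image"])
    print(n,d["fx"],d["fy"],d["cx"],d["cy"],np.round(d["extrinsics"],4).tolist())
E
```

```text
cell.py
pics
shift.py
{'time_s': 0.0, 'q': array([-1.41559225,  0.43519818,  0.02498174,  1.57411207, -0.01159637,
        1.13398827, -0.07507526]), 'qvel': array([ 0.00102395, -0.00079752,  0.00026031, -0.00050261,  0.00194602,
        0.00126754,  0.00034288]), 'joint_torque': array([-9.94705510e-05, -6.67853880e+01,  9.85044390e-01, -3.14459217e+01,
       -6.04538270e-02,  4.28435532e-02,  1.57441827e-04]), 'tool_pos': array([0.15928343, 0.60385603, 0.24295467]), 'orientation': array([-2.63666802e-05,  1.28570933e-01,  9.91700008e-01, -7.80001519e-04]), 'wrist_force': array([-0.10294818,  0.40452497,  0.61649034]), 'torque': array([ 0.02165797, -0.06400016, -0.02185943]), 'grip_force': 0.0, 'finger_gap': 1.004069672457644}
side 460.20301195551116 460.20301195551116 315.40342430464864 197.47060458962443 [[0.9566, -0.2912, 0.0112, -0.5462], [-0.1988, -0.6801, -0.7057, 0.1956], [0.2131, 0.6728, -0.7084, 1.1955], [0.0, 0.0, 0.0, 1.0]]
top 514.8189216994374 514.8189216994374 324.864842371261 205.2784285351861 [[0.0194, -0.9998, -0.003, 0.0486], [-0.9883, -0.0187, -0.1512, 0.5916], [0.1512, 0.0059, -0.9885, 1.4664], [0.0, 0.0, 0.0, 1.0]]
```
View pics/top0.png

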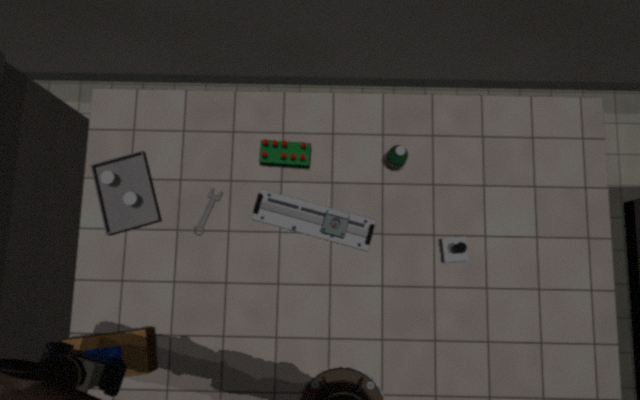

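View pics/side0.png

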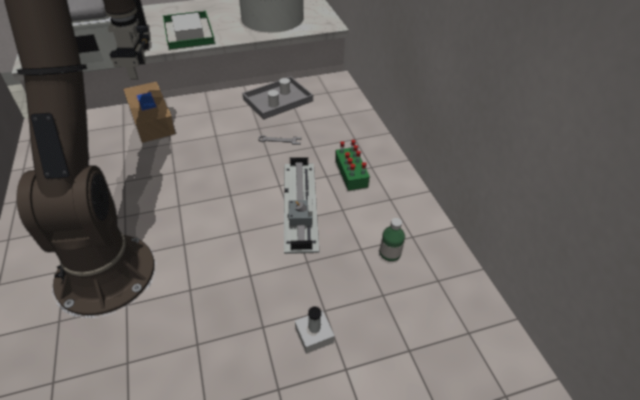

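The top view shows the slide at about (314,220), with its carriage at (335,224) towards −y, and the holder with the gun at (455,249). The wrench, rack and bottle are clear of these. Next I'll enlarge the crops to measure.

```bash
python3 - <<'E'
import cv2,numpy as np
im=cv2.imread("pics/top0.png")
a=im[182:257,245:385];b=im[230:270,430:480]
f=lambda c,s:cv2.resize(cv2.convertScaleAbs(c,alpha=1.7),None,fx=s,fy=s,interpolation=cv2.INTER_CUBIC)
A=f(a,5);B=f(b,5)
c=np.zeros((A.shape[0]+B.shape[0],A.shape[1],3),np.uint8);c[:A.shape[0]]=A;c[A.shape[0]:,:B.shape[1]]=B
cv2.imwrite("pics/crop0.png",c);print(c.shape)
E
```

```text
(575, 700, 3)
```

View pics/crop0.png

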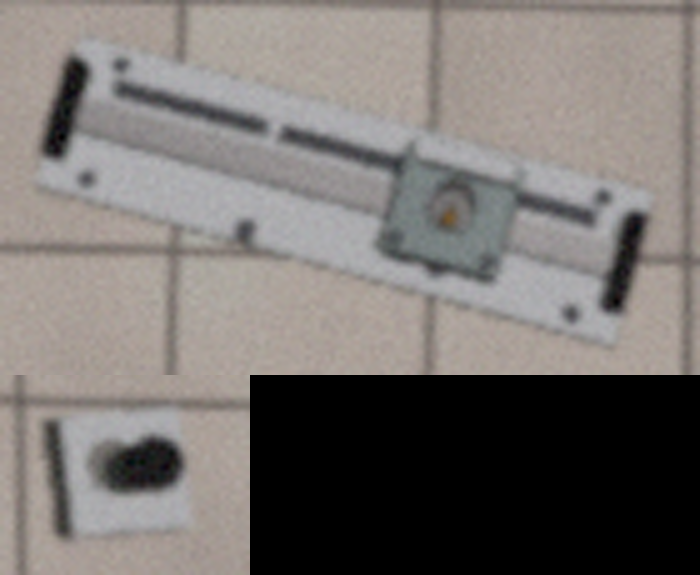

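```bash
cat > h.py <<'E'
import numpy as np
from cell import bot
import cv2
from scipy.spatial.transform import Rotation as R
K={"top":((514.8189,514.8189,324.8648,205.2784),np.array([[0.0194,-0.9998,-0.003,0.0486],[-0.9883,-0.0187,-0.1512,0.5916],[0.1512,0.0059,-0.9885,1.4664]])),
"side":((460.203,460.203,315.4034,197.4706),np.array([[0.9566,-0.2912,0.0112,-0.5462],[-0.1988,-0.6801,-0.7057,0.1956],[0.2131,0.6728,-0.7084,1.1955]]))}
def ray(uv,z,k,E):
    fx,fy,cx,cy=k
    d=E[:,:3].T@np.array([(uv[0]-cx)/fx,(uv[1]-cy)/fy,1]); o=-E[:,:3].T@E[:,3]
    return o+d*(z-o[2])/d[2]
def rt(s): # tool rotation
    return R.from_quat(np.r_[s["orientation"][1:],s["orientation"][0]])
def wrist(name):
    s=bot.state();d=bot.get_image("wrist");cv2.imwrite(name,d["image"])
    T=np.eye(4);T[:3,:3]=rt(s).as_matrix();T[:3,3]=s["tool_pos"]
    E=np.linalg.inv(T@d["hand_eye"])[:3]
    k=(d["fx"],d["fy"],d["cx"],d["cy"]);np.savez(name[:-4]+".npz",k=k,E=E)
    return k,E,d["image"]
def proj(p,k,E):
    c=E[:,:3]@np.asarray(p)+E[:,3];return np.array([k[0]*c[0]/c[2]+k[2],k[1]*c[1]/c[2]+k[3]])
def delta(p,rot,s=None): # shift in current tool axes + rotvec to go to pose
    s=s or bot.state();r=rt(s)
    return r.inv().apply(np.asarray(p)-s["tool_pos"]),(r.inv()*rot).as_rotvec()
E
python3 - <<'E'
from h import *
k,E=K["top"]
g=lambda p,o=(245,182),y=0:((p[0]+.5)/5-.5+o[0],(p[1]-y+.5)/5-.5+o[1])
P=[ray(g(p),.012,k,E) for p in[(78,38),(650,190),(617,345),(38,187)]];P=np.array(P)
print(P, P.mean(0),[np.linalg.norm(P[i]-P[i-1]) for i in range(4)])
d=(P[0]+P[3]-P[1]-P[2])[:2];print("yaw",np.arctan2(-d[0],d[1]))
C=np.array([ray(g(p),.058,k,E) for p in[(412,148),(522,180),(492,280),(380,245)]]);print("car",C.mean(0),[np.linalg.norm(C[i]-C[i-1]) for i in range(4)])
print("tip",ray(g((448,218)),.087,k,E))
o=(430,230)
H=np.array([ray(g(p,o,375),.034,k,E) for p in[(60,420),(178,410),(188,527),(70,535)]]);print("hold",H.mean(0),[np.linalg.norm(H[i]-H[i-1]) for i in range(4)])
print("cap",ray(g((157,463),o,375),.104,k,E), ray((315.5,313),.104,*K["side"]))
s=bot.state();print(rt(s).as_matrix().round(3))
d=bot.get_image("wrist");print(d["hand_eye"].round(3),d["fx"])
E
```

```text
[[ 0.64096321  0.25608757  0.012     ]
 [ 0.55514714 -0.08926777  0.012     ]
 [ 0.46232689 -0.07018104  0.012     ]
 [ 0.54999346  0.27653662  0.012     ]] [0.55210768 0.09329384 0.012     ] [np.float64(0.09323979543238371), np.float64(0.3558577067226158), np.float64(0.0947623483138108), np.float64(0.35762908547977706)]
yaw -0.2456101127759618
car [0.53368054 0.0297386  0.058     ] [np.float64(0.059541583072674716), np.float64(0.06647821660028792), np.float64(0.06073767257578301), np.float64(0.06770240221650366)]
tip [0.52747996 0.03208619 0.087     ]
hold [ 0.46991468 -0.32035371  0.034     ] [np.float64(0.06706652214485374), np.float64(0.06950010782582823), np.float64(0.06826770847364863), np.float64(0.0688957889562539)]
cap [ 0.47070025 -0.32153916  0.104     ] [ 0.47028772 -0.32750829  0.104     ]
[[-0.967  0.255 -0.   ]
 [ 0.255  0.967 -0.001]
 [-0.    -0.001 -1.   ]]
[[-0.    -0.962 -0.273  0.074]
 [ 1.    -0.    -0.    -0.   ]
 [ 0.    -0.273  0.962 -0.141]
 [ 0.     0.     0.     1.   ]] 296.7120204491347
```

Check: the plate measures 357×94 mm (given 360×96), with its centre at (0.552, 0.093) and yaw −0.246. The carriage is at unit y ≈ −66 mm, so the joint is at ≈ −116 mm, which fits the stated range. The gun is near (0.471, −0.322). Moving above the push point, fingers shut.

```bash
R='[[-0.0256,-0.026,0,0,0,0],[-0.0256,-0.026,0,0,0,0],[-0.0256,-0.026,0,0,0,0],[-0.0256,-0.026,0,0,0,0],[-0.0256,-0.026,0,0,0,0]]' ; unset R
python3 shift.py '[[-0.0256,-0.026,0,0,0,0],[-0.0256,-0.026,0,0,0,0],[-0.0256,-0.026,0,0,0,0],[-0.0256,-0.026,0,0,0,0],[-0.0256,-0.026,0,0,0,0]]' 0.0
python3 shift.py '[[-0.0256,-0.026,0,0,0,0],[-0.0256,-0.026,0,0,0,0],[-0.0256,-0.026,0,0,0,0],[-0.0256,-0.026,0,0,0,0],[-0.0256,-0.026,0,0,0,0]]'
python3 shift.py '[[-0.0256,-0.026,0,0,0,0],[-0.0256,-0.026,0,0,0,0],[-0.0256,-0.026,0,0,0,0],[-0.0256,-0.026,0,0,0,0],[-0.0256,-0.026,0,0,0,0]]'
python3 shift.py '[[-0.0256,-0.026,0,0,0,0],[-0.0256,-0.026,0,0,0,0],[-0.0256,-0.026,0,0,0,0],[-0.0256,-0.026,0,0,0,0],[0,0,0,0,0,0]]'
python3 - <<'E'
from h import *
k,E,im=wrist("pics/w1.png");print(bot.state()["tool_pos"],bot.nose_length)
for y in(-.18,-.101,.18):print(proj([.5521+.243*y,.0933+.970*y,.058],k,E))
E
```

```text
time_s: 0.57
tool_pos: [0.2505, 0.4442, 0.2435]
orientation: [-0.0, 0.128, 0.992, -0.0]
wrist_force: [0.8, 0.6, 0.0]
finger_gap: 0.684
grip_force: 0.0
time_s: 0.98
tool_pos: [0.341, 0.2859, 0.2437]
orientation: [-0.0, 0.129, 0.992, 0.0]
wrist_force: [1.4, -0.0, 0.6]
finger_gap: 0.325
grip_force: 0.0
time_s: 1.4
tool_pos: [0.4316, 0.1276, 0.2438]
orientation: [0.0, 0.128, 0.992, 0.0]
wrist_force: [0.4, 1.1, 0.3]
finger_gap: 0.008
grip_force: 0.0
time_s: 1.82
tool_pos: [0.5062, -0.0046, 0.2441]
orientation: [0.001, 0.133, 0.991, -0.002]
wrist_force: [-0.7, -0.7, 0.3]
finger_gap: 0.005
grip_force: 0.0
[ 0.50475813 -0.00135062  0.24367689] 0.017
[257.18613264 200.76272486]
[325.8352654  199.45420244]
[572.20722056 194.75810195]
```

View pics/w1.png

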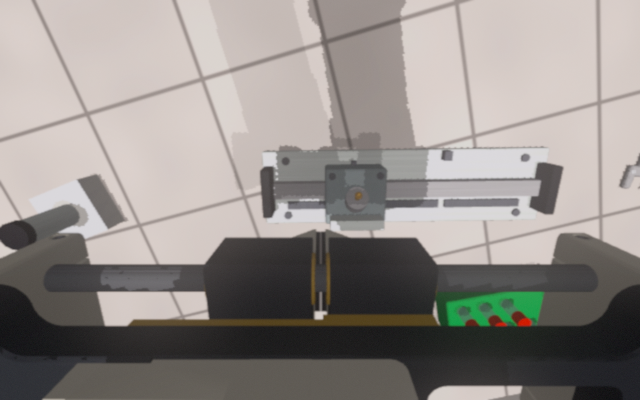

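The wrist view shows the plate corners at about (263,152), (548,148) and (266,222), with the carriage's push face at column 326, where it was predicted. The pointer is at (354,162) and the index block at (447,155). I'll refine from these.

```bash
python3 - <<'E'
from h import *
z=np.load("pics/w1.npz");k,E=z["k"],z["E"]
P=np.array([ray(p,.012,k,E) for p in[(262,152),(548,148),(548,218),(266,222)]]);print(P[:,:2].round(4).tolist(),P.mean(0))
u=np.array([.970,-.243]);v=np.array([.243,.970])
for n,p,h in(("tip",(358,196),.087),("ptr",(354,162),.058),("idx",(447,155),.02),("face",(326,195),.058),("far",(386,195),.058)):
    q=ray(p,h,k,E);d=q[:2]-[.5521,.0933];print(n,q.round(4),(d@u).round(4),(d@v).round(4))
for p in P:
    d=p[:2]-[.5521,.0933];print((d@u).round(4),(d@v).round(4))
t=np.array([.5521,.0933])+(-.127)*v
print(delta([*t,.056],R.from_matrix(np.c_[np.r_[-u,0],np.r_[v,0],[0,0,-1]])))
E
```

```text
[[0.4599, -0.0687], [0.5487, 0.2767], [0.643, 0.2712], [0.5501, -0.0929]] [0.55042928 0.09657872 0.012     ]
tip [0.5245 0.0304 0.087 ] -0.0115 -0.0677
ptr [0.494  0.0366 0.058 ] -0.0426 -0.0691
idx [0.5225 0.1512 0.02  ] -0.0428 0.049
face [ 0.5225 -0.0031  0.058 ] -0.0053 -0.1007
far [0.5405 0.063  0.058 ] -0.0039 -0.0322
-0.0501 -0.1795
-0.0478 0.177
0.045 0.1947
0.0433 -0.1811
(array([-0.02317384, -0.02294716,  0.18773686]), array([-0.0015701 ,  0.00101404, -0.01896262]))
```

The wrist and top views agree to within 2 mm: tip x −11.5 mm (given −12), index y +49 mm (given +50). Descending in front of the push face.

```bash

python3 shift.py '[[-0.0077,-0.0077,0.02,0,0,-0.0063],[-0.0077,-0.0077,0.03,0,0,-0.0063],[-0.0077,-0.0077,0.03,0,0,-0.0063],[0,0,0.03,0,0,0],[0,0,0.03,0,0,0]]'
python3 shift.py '[[0,0,0.02,0,0,0],[0,0,0.015,0,0,0],[0,0,0.012,0,0,0],[0,0,0,0,0,0],[0,0,0,0,0,0]]'
python3 - <<'E'
from h import *
s=bot.state();u=np.array([.970,-.243]);v=np.array([.243,.970]);d=s["tool_pos"][:2]-[.5521,.0933];print(s["tool_pos"],d@u,d@v,rt(s).as_matrix().round(3))
E
```

```text
time_s: 2.28
tool_pos: [0.5201, -0.025, 0.1024]
orientation: [0.0, 0.119, 0.993, 0.0]
wrist_force: [0.8, 0.4, -0.2]
finger_gap: 0.006
grip_force: 0.0
time_s: 2.7
tool_pos: [0.5197, -0.0247, 0.0564]
orientation: [-0.001, 0.119, 0.993, 0.0]
wrist_force: [0.4, 0.2, 0.4]
finger_gap: 0.006
grip_force: 0.0
[ 0.51966339 -0.02468221  0.05640392] -0.002793830589852546 -0.12232483732828804 [[-0.972  0.236 -0.002]
 [ 0.236  0.972  0.   ]
 [ 0.002 -0.    -1.   ]]
```

```bash

python3 shift.py '[[0,0.005,0,0,0,0],[0,0.01,0,0,0,0],[0,0.012,0,0,0,0],[0,0.012,0,0,0,0],[0,0.012,0,0,0,0]]'
python3 shift.py '[[0,0.012,0,0,0,0],[0,0.012,0,0,0,0],[0,0.012,0,0,0,0],[0,0.01,0,0,0,0],[0,0.006,0,0,0,0]]'
python3 shift.py '[[0,0.003,0,0,0,0],[0,0.003,0,0,0,0],[0,0,0,0,0,0],[0,0,0,0,0,0]]'
python3 - <<'E'
from h import *
s=bot.state();u=np.array([.970,-.243]);v=np.array([.243,.970]);d=s["tool_pos"][:2]-[.5521,.0933];print(s["tool_pos"],d@u,d@v)
k,E,im=wrist("pics/w2.png");c=im[100:260,280:600];cv2.imwrite("pics/w2c.png",cv2.resize(c,None,fx=2.5,fy=2.5,interpolation=cv2.INTER_CUBIC))
E
```

```text
time_s: 3.12
tool_pos: [0.5329, 0.0238, 0.0576]
orientation: [0.001, 0.12, 0.993, -0.0]
wrist_force: [1.1, -6.4, -4.2]
finger_gap: 0.006
grip_force: 2.6
time_s: 3.53
tool_pos: [0.5458, 0.0756, 0.0578]
orientation: [0.001, 0.119, 0.993, 0.0]
wrist_force: [0.6, -3.8, -1.0]
finger_gap: 0.007
grip_force: 1.8
time_s: 3.87
tool_pos: [0.5459, 0.0809, 0.0569]
orientation: [-0.0, 0.119, 0.993, 0.0]
wrist_force: [-0.3, -0.8, 0.9]
finger_gap: 0.005
grip_force: 0.0
[0.54587465 0.0809317  0.05691488] -0.0030330923813474526 -0.013510006895884438
```

View pics/w2c.png

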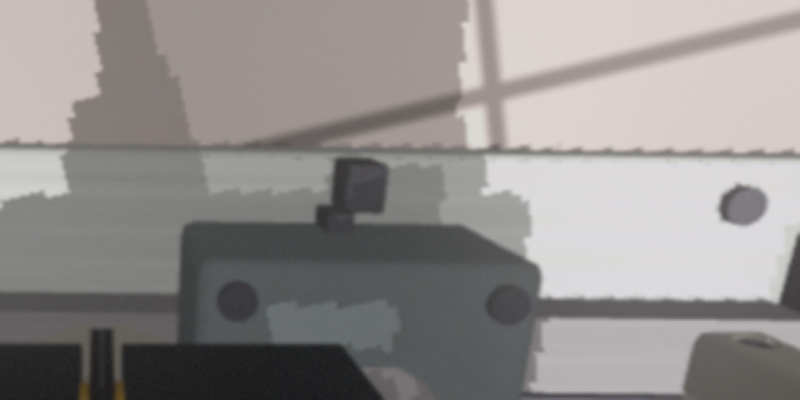

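The pointer (crop x≈335) is still about 6–9 mm short of the index block (x≈360). I'll continue in small steps and watch the force.

```bash

for i in 1; do python3 shift.py '[[0,0.002,0,0,0,0],[0,0.002,0,0,0,0],[0,0,0,0,0,0]]'
python3 shift.py '[[0,0.001,0,0,0,0],[0,0.001,0,0,0,0],[0,0,0,0,0,0]]'
python3 shift.py '[[0,0.001,0,0,0,0],[0,0,0,0,0,0]]'; done
python3 - <<'E'
from h import *
s=bot.state();v=np.array([.243,.970]);d=s["tool_pos"][:2]-[.5521,.0933];print(d@v,s["wrist_force"])
E
```

```text
time_s: 4.17
tool_pos: [0.547, 0.0846, 0.0567]
orientation: [-0.0, 0.119, 0.993, 0.0]
wrist_force: [-0.4, 0.7, 0.2]
finger_gap: 0.005
grip_force: 0.0
time_s: 4.42
tool_pos: [0.5475, 0.0864, 0.0567]
orientation: [-0.0, 0.119, 0.993, 0.0]
wrist_force: [0.0, 0.8, -0.1]
finger_gap: 0.005
grip_force: 0.2
time_s: 4.58
tool_pos: [0.5479, 0.0876, 0.0567]
orientation: [0.0, 0.119, 0.993, 0.0]
wrist_force: [-0.5, 0.2, 0.3]
finger_gap: 0.008
grip_force: 0.0
-0.006513931238017576 [-0.45703515  0.20205283  0.29521672]
```

```bash

python3 - <<'E'
from h import *
k,E,im=wrist("pics/w3.png")
a=cv2.imread("pics/w2.png")
c=np.vstack([a[140:230,300:520],im[140:230,300:520]]);cv2.imwrite("pics/w3c.png",cv2.resize(c,None,fx=3.3,fy=3.3,interpolation=cv2.INTER_CUBIC))
E
```

```text
(no output)
```

View pics/w3c.png

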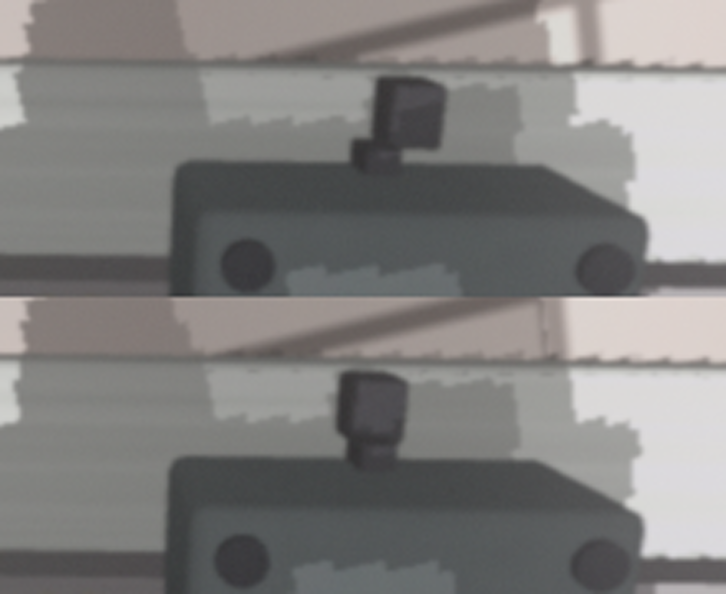

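In the lower picture the pointer lines up with the index block (both at x≈372), so the carriage looks seated. A gentle push will confirm it.

```bash

python3 shift.py '[[0,0.001,0,0,0,0],[0,0,0,0,0,0]]' | grep -E "pos|force:"
python3 shift.py '[[0,0.001,0,0,0,0],[0,0,0,0,0,0]]' | grep -E "pos|force:"
python3 shift.py '[[0,0.001,0,0,0,0],[0,0,0,0,0,0]]' | grep -E "pos|force:"
```

```text
tool_pos: [0.5481, 0.0886, 0.0568]
wrist_force: [-0.6, 0.5, -0.4]
grip_force: 0.0
tool_pos: [0.5483, 0.0895, 0.0567]
wrist_force: [-0.2, 0.3, -0.2]
grip_force: 0.0
tool_pos: [0.5486, 0.0904, 0.0567]
wrist_force: [0.4, -0.2, -0.1]
grip_force: 0.0
```

```bash

python3 shift.py '[[0,0.001,0,0,0,0],[0,0,0,0,0,0]]' | grep -E "pos|force:"
python3 shift.py '[[0,0.001,0,0,0,0],[0,0,0,0,0,0]]' | grep -E "pos|force:"
```

```text
tool_pos: [0.5487, 0.0911, 0.0567]
wrist_force: [-0.6, -1.4, 1.3]
grip_force: 0.1
tool_pos: [0.5488, 0.0915, 0.0567]
wrist_force: [-0.7, -2.3, 1.0]
grip_force: 1.5
```

The notch resists: 2.3 N, rising over 0.4 mm, with the finger at face position 0. The carriage is in the detent. Backing off, lifting and going above the gun.

```bash

python3 shift.py '[[0,-0.006,0,0,0,0],[0,-0.014,0,0,0,0],[0,-0.01,-0.02,0,0,0],[0,0,-0.04,0,0,0],[0,0,-0.04,0,0,0]]' >/dev/null
python3 shift.py '[[0,-0.01,-0.04,0,0,0],[-0.002,-0.035,0,0,0,0],[-0.002,-0.038,0,0,0,0],[-0.002,-0.04,0,0,0,0],[-0.002,-0.04,0,0,0,0]]' 1.0 >/dev/null
python3 shift.py '[[-0.002,-0.04,0,0,0,0],[-0.002,-0.04,0,0,0,0],[-0.002,-0.04,0,0,0,0],[-0.002,-0.04,0,0,0,0],[-0.002,-0.04,0,0,0,0]]'>/dev/null
python3 shift.py '[[-0.002,-0.03,0,0,0,0],[-0.002,0,0,0,0,0],[0,0,0,0,0,0]]'
python3 - <<'E'
from h import *
k,E,im=wrist("pics/w4.png")
print(proj([.4705,-.3215,.104],k,E),proj([.4705,-.3215,.034],k,E))
cv2.imwrite("pics/t4.png",bot.get_image("top")["image"])
u=np.array([.970,-.243]);v=np.array([.243,.970])
print(delta([.4705,-.3215,.064],R.from_matrix(np.c_[np.r_[-u,0],np.r_[v,0],[0,0,-1]])))
E
```

```text
time_s: 6.97
tool_pos: [0.4685, -0.3269, 0.1966]
orientation: [-0.0, 0.122, 0.993, -0.0]
wrist_force: [0.4, 0.7, -0.4]
finger_gap: 0.899
grip_force: 0.0
[327.66425745 208.16464405] [326.12824709 187.93769959]
(array([-0.00026629,  0.00203233,  0.13240269]), array([ 0.00099528, -0.00054249,  0.00650436]))
```

View pics/w4.png

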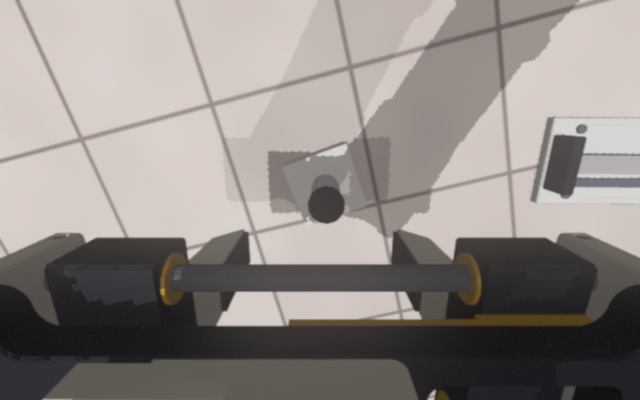

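The cap sits at about (326,204), against a prediction of (328,208). I'll measure its centroid for a finer fix.

```bash

python3 - <<'E'
from h import *
z=np.load("pics/w4.npz");k,E=z["k"],z["E"];im=cv2.imread("pics/w4.png",0)
m=np.zeros_like(im);m[180:226,295:360]=(im[180:226,295:360]<60)
n,l,st,c=cv2.connectedComponentsWithStats(m);i=1+st[1:,4].argmax();print(st[i],c[i])
cn=max(cv2.findContours(m,0,1)[0],key=cv2.contourArea);(x,y),r=cv2.minEnclosingCircle(cn);print(x,y,r)
# cap top circle bottom edge -> centre: expected top radius
c0=np.linalg.norm(proj([.4705,-.3215+.0155,.104],k,E)-proj([.4705,-.3215,.104],k,E));print("r exp",c0)
yb=st[i][1]+st[i][3]-.5; xc=st[i][0]+st[i][2]/2-.5
print(ray((xc,yb-c0),.104,k,E))
E
```

```text
[326 188  13  13  49] [333.04081633 192.81632653]
331.78570556640625 193.7857208251953 7.5085978507995605
r exp 18.78983069497076
[ 0.44957389 -0.31284257  0.104     ]
```

```bash

python3 - <<'E'
from h import *
z=np.load("pics/w4.npz");k,E=z["k"],z["E"];im=cv2.GaussianBlur(cv2.imread("pics/w4.png",0),(3,3),0)
print(im[204,296:360:3]);print(im[178:234:3,326])
for t in(65,75,85):
    m=np.uint8(im<t);m[:180]=0;m[228:]=0;m[:,:300]=0;m[:,356:]=0
    n,l,st,c=cv2.connectedComponentsWithStats(m);i=1+st[1:,4].argmax()
    yb=st[i][1]+st[i][3]-.5; xc=st[i][0]+st[i][2]/2-.5
    print(t,st[i],c[i],ray((xc,yb-18.8),.104,k,E),ray(c[i],.104,k,E))
E
```

```text
[129 135 136 134  92  64  64  63  62  62  62  61  61  60  60  61  99 135
 134 133 134 134]
[103 103 101  64  60  61  61  61  61  62  62  63  63  64  64 134 202 202
 202]
65 [311 187  32  34 814] [326.50982801 203.11056511] [ 0.4648467  -0.32111835  0.104     ] [ 0.46602571 -0.32139637  0.104     ]
75 [309 187  35  35 951] [325.8338591  203.93059937] [ 0.4655815  -0.32172033  0.104     ] [ 0.46657702 -0.32210351  0.104     ]
85 [ 309  186   35   36 1005] [325.81393035 203.80298507] [ 0.4655815  -0.32172033  0.104     ] [ 0.46646628 -0.32209345  0.104     ]
```

```bash

python3 shift.py '[[0.0026,0.001,0.02,0,0,0.0065],[0,0,0.03,0,0,0],[0,0,0.03,0,0,0],[0,0,0.025,0,0,0],[0,0,0.017,0,0,0]]'
python3 shift.py '[[0,0,0.01,0,0,0],[0,0,0,0,0,0],[0,0,0,0,0,0]]'
python3 - <<'E'
from h import *
k,E,im=wrist("pics/w5.png")
u=np.array([.970,-.243]);v=np.array([.243,.970])
print(delta([.468,-.322,.064],R.from_matrix(np.c_[np.r_[-u,0],np.r_[v,0],[0,0,-1]])))
for p in([.468,-.322,.104],):print(proj(p,k,E))
E
```

```text
time_s: 7.48
tool_pos: [0.4675, -0.3198, 0.0724]
orientation: [-0.001, 0.121, 0.993, 0.001]
wrist_force: [-0.3, -0.1, 0.0]
finger_gap: 1.002
grip_force: 0.0
time_s: 7.73
tool_pos: [0.4682, -0.3218, 0.065]
orientation: [-0.0, 0.122, 0.993, 0.0]
wrist_force: [0.1, 0.7, 0.7]
finger_gap: 1.002
grip_force: 0.0
(array([0.00066632, 0.00018371, 0.00163374]), array([-5.44520616e-05,  1.10073689e-03,  8.38549737e-04]))
[320.50355543 306.38097795]
```

View pics/w5.png

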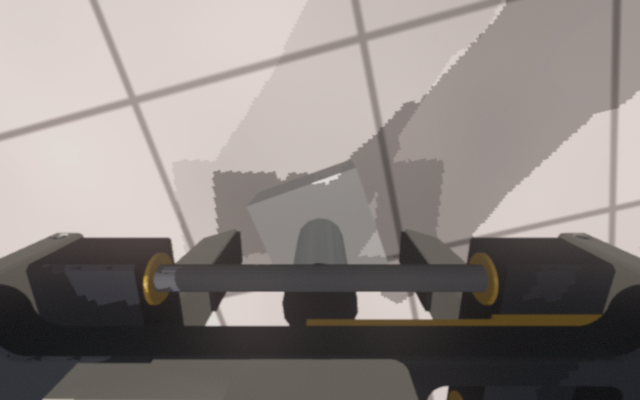

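The gun stands centred between the fingers (column 320). Closing on it.

```bash

python3 shift.py '[[0,0,0.0015,0,0,0],[0,0,0,0,0,0],[0,0,0,0,0,0],[0,0,0,0,0,0],[0,0,0,0,0,0]]' 0.0
python3 shift.py '[[0,0,0,0,0,0],[0,0,0,0,0,0],[0,0,0,0,0,0],[0,0,0,0,0,0],[0,0,0,0,0,0]]'
```

```text
time_s: 8.2
tool_pos: [0.4681, -0.3226, 0.0636]
orientation: [0.0, 0.122, 0.992, -0.0]
wrist_force: [1.3, 0.0, -0.4]
finger_gap: 0.687
grip_force: 0.0
time_s: 8.62
tool_pos: [0.4679, -0.3225, 0.0632]
orientation: [-0.0, 0.122, 0.992, 0.0]
wrist_force: [0.1, 0.8, -0.3]
finger_gap: 0.321
grip_force: 0.0
```

```bash

python3 shift.py '[[0,0,0,0,0,0],[0,0,0,0,0,0],[0,0,0,0,0,0],[0,0,0,0,0,0]]'
python3 shift.py '[[0,0,-0.004,0,0,0],[0,0,-0.01,0,0,0],[0,0,-0.02,0,0,0],[0,0,-0.02,0,0,0],[0,0,-0.03,0,0,0]]'
python3 shift.py '[[0,0,-0.03,0,0,0],[0,0,-0.02,0,0,0],[0,0,0,0,0,0],[0,0,0,0,0,0]]'
python3 - <<'E'
from h import *
k,E,im=wrist("pics/w6.png")
s=bot.state();r=rt(s);print(s["tool_pos"],r.as_matrix().round(4),s["wrist_force"])
for z in(.04,.038,.056):print(proj(s["tool_pos"]+r.apply([0,0,z]),k,E))
cv2.imwrite("pics/s6.png",bot.get_image("side")["image"])
E
```

```text
time_s: 8.95
tool_pos: [0.4679, -0.3225, 0.0632]
orientation: [-0.0, 0.122, 0.992, 0.0]
wrist_force: [-0.2, -0.5, 0.7]
finger_gap: 0.3
grip_force: 30.0
time_s: 9.37
tool_pos: [0.4668, -0.3219, 0.1473]
orientation: [-0.001, 0.123, 0.992, 0.0]
wrist_force: [0.3, -0.6, -2.8]
finger_gap: 0.301
grip_force: 30.0
time_s: 9.7
tool_pos: [0.4684, -0.3228, 0.1987]
orientation: [0.001, 0.122, 0.992, -0.0]
wrist_force: [0.1, 0.1, -3.9]
finger_gap: 0.298
grip_force: 30.0
[ 0.46773863 -0.32225803  0.19734908] [[-9.700e-01  2.429e-01  4.000e-04]
 [ 2.429e-01  9.700e-01  2.000e-04]
 [-3.000e-04  3.000e-04 -1.000e+00]] [-0.53839999 -0.14559513 -1.87842973]
[321.40655331 229.64279564]
[321.41555722 230.79547068]
[321.34042416 221.17698272]
```

View pics/w6.png

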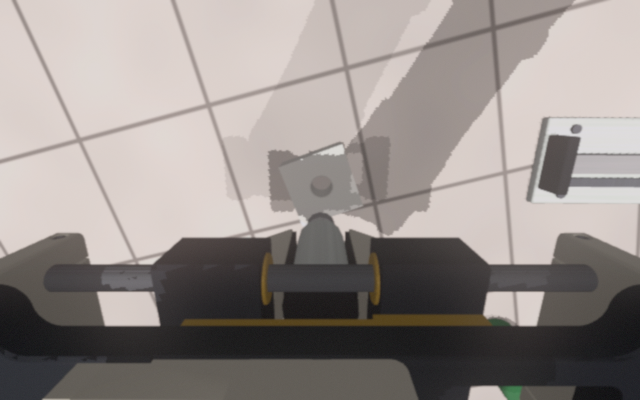

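The gun is held, grip 30 N and weight about 2 N, with its nose at (320,213). The empty hole at (321,184) tells me where the gun stood relative to the jaws.

```bash

python3 - <<'E'
from h import *
z=np.load("pics/w6.npz");k,E=z["k"],z["E"];im=cv2.GaussianBlur(cv2.imread("pics/w6.png",0),(3,3),0)
print("col321",im[170:232,321]);print("row184",im[184,304:338]); print("row220",im[222,295:345])
E
```

```text
col321 [140 140 140 139 137 132 127 125 126 126 126 126 126 126 126 126 126 126
 123 119 114 112 111 111 111 112 117 126 134 138 138 139 138 138 138 138
 138 138 138 138 136 129 113  96  87  86  89  95 101 103 104 105 105 105
 104 104 104 103 103 103 103 103]
row184 [140 140 140 140 139 135 126 118 116 121 125 126 126 126 126 126 126 126
 126 126 126 126 126 125 123 119 115 116 124 133 137 139 139 139]
row220 [155 156 159 164 175 193 208 215 216 214 209 194 163 125 104 101 103 105
 105 104 104 104 105 105 105 105 105 104 104 104 104 105 106 106 105 102
  99 104 128 164 193 205 207 207 207 207 207 207 207 207]
```

```bash

python3 - <<'E'
from h import *
z=np.load("pics/w6.npz");k,E=z["k"],z["E"]
t=np.array([0.46773863,-0.32225803,.19735]);r=np.array([[-.97,.2429,0],[.2429,.97,0],[0,0,-1]])
h=ray((321,185.8),.034,k,E);print("hole in tool",r.T@(h-t))
mz=.008+(.19735-.0632)
e=ray((320.5,212),mz,k,E);print(mz,"nose front edge tool",r.T@(e-t))
E
```

```text
hole in tool [-5.37246149e-05 -1.75973632e-05  1.63350000e-01]
0.14215 nose front edge tool [ 0.00713561 -0.00058166  0.0552    ]
```

```bash

python3 shift.py '[[0.003,0.015,0,0,0,0],[0.005,0.03,0,0,0,0],[0.005,0.035,0,0,0,0],[0.005,0.035,0,0,0,0],[0.005,0.035,0,0,0,0]]' >/dev/null
python3 shift.py '[[0.005,0.035,0,0,0,0],[0.005,0.035,0,0,0,0],[0.005,0.035,0,0,0,0],[0.005,0.035,0,0,0,0],[0.005,0.035,0,0,0,0]]' >/dev/null
python3 shift.py '[[0.005,0.035,0,0,0,0],[0.005,0.035,0,0,0,0],[0.005,0.035,0,0,0,0],[0.005,0.034,0,0,0,0],[0.003,0.02,0,0,0,0]]' >/dev/null
python3 shift.py '[[0,0,0,0,-0.1,0],[0,0,0,0,-0.1,0],[0,0,0,0,-0.1,0],[0,0,0,0,-0.1,0],[0,0,0,0,-0.1,0]]' >/dev/null
python3 shift.py '[[0,0,0,0,0,0],[0,0,0,0,0,0]]'
cat > goal.py <<'E'
from h import *
u=np.array([.970,-.243,0]);v=np.array([.243,.970,0]);n=-np.sin(.5)*u+np.cos(.5)*np.array([0,0,1])
RG=R.from_matrix(np.c_[np.cross(v,-n),v,-n]);TIP=np.array([.5527,.1452,.087])
E
python3 - <<'E'
from goal import *
k,E,im=wrist("pics/w7.png")
print(delta(TIP+n*.0782,RG)); s=bot.state();print(s["wrist_force"],s["finger_gap"])
print("tip px",proj(TIP,k,E))
E
```

```text
time_s: 11.63
tool_pos: [0.5153, 0.1637, 0.1958]
orientation: [0.229, 0.118, 0.966, -0.032]
wrist_force: [0.4, -0.3, -2.5]
finger_gap: 0.303
grip_force: 30.0
(array([ 0.01688005, -0.00820923,  0.03735917]), array([-0.0061374 , -0.03229205,  0.00159617]))
[ 0.45168623  0.27222247 -2.36206843] 0.30263098443704045
tip px [311.60928751 185.85787718]
```

```bash

python3 shift.py '[[0.0085,-0.004,0,-0.006,-0.032,0],[0.0085,-0.004,0.01,0,0,0],[0,0,0.015,0,0,0],[0,0,0.012,0,0,0],[0,0,0,0,0,0]]'
python3 shift.py '[[0,0,0,0,0,0]]' >/dev/null
python3 - <<'E'
from goal import *
k,E,im=wrist("pics/w8.png")
print(delta(TIP+n*.0782,RG)); s=bot.state();print(s["wrist_force"],s["finger_gap"])
print("tip px",proj(TIP,k,E),"mouth px",proj(TIP+n*.023,k,E))
c=im[120:270,220:420];cv2.imwrite("pics/w8c.png",cv2.resize(cv2.convertScaleAbs(c,alpha=1.3),None,fx=4,fy=4,interpolation=cv2.INTER_CUBIC))
E
```

```text
time_s: 12.1
tool_pos: [0.5195, 0.1519, 0.1556]
orientation: [0.246, 0.121, 0.961, -0.032]
wrist_force: [0.1, -0.7, -2.3]
finger_gap: 0.298
grip_force: 30.0
(array([ 0.00338258,  0.00085584, -0.00017826]), array([-0.00158897,  0.00269901, -0.00356558]))
[-0.21324531  0.26651809 -2.09765429] 0.2962802745087459
tip px [322.64903435 208.44575932] mouth px [322.80660425 218.55561328]
```

View pics/w8c.png

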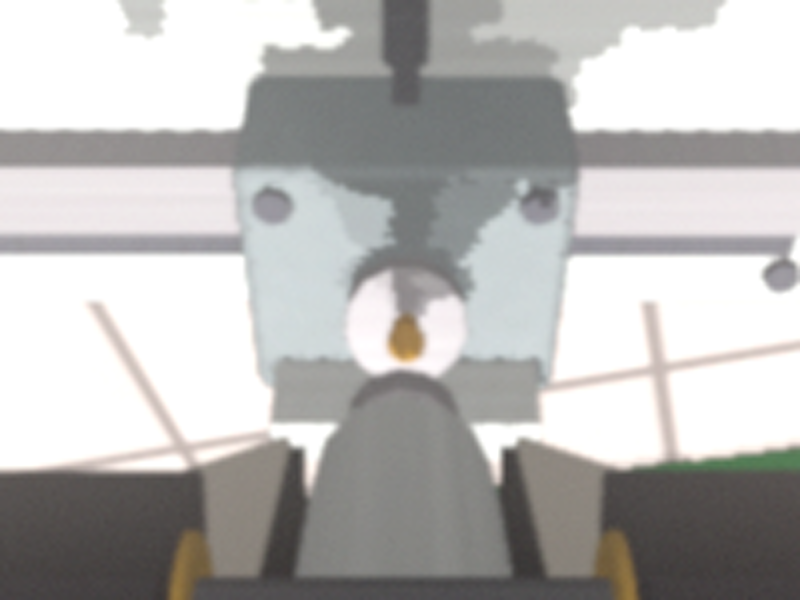

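The pointer and index are still aligned (crop x≈405). The boss circle is at (407,320), the brass nipple spans rows 315–362 at x≈406, and the nose rim's upper edge is at (404,372). I'll work out the nose-to-nipple offset from this.

```bash

python3 - <<'E'
from goal import *
z=np.load("pics/w8.npz");k,E=z["k"],z["E"]
for h in(0,-.005,-.017):print("nip",h,proj(TIP+n*h,k,E))
im=cv2.imread("pics/w8.png");hsv=cv2.cvtColor(im,cv2.COLOR_BGR2HSV)
m=(hsv[...,1]>110)&(hsv[...,0]>8)&(hsv[...,0]<30);m[:180]=0;m[225:]=0;m[:,:300]=0;m[:,345:]=0
ys,xs=np.nonzero(m);print("brass",xs.min(),xs.max(),ys.min(),ys.max(),xs.mean(),ys.mean())
# predicted brass silhouette: head ring r4 at -5, tip r1, stem r3 to -17
a=np.linspace(0,6.28,40);e1=u*np.cos(.5)+np.array([0,0,np.sin(.5)])
q=np.array([proj(TIP+n*h+r*(np.cos(t)*e1+np.sin(t)*v),k,E) for h,r in((0,.001),(-.005,.004),(-.017,.003)) for t in a]);print(q.min(0),q.max(0))
q=np.array([proj(TIP-n*.017+.013*(np.cos(t)*e1+np.sin(t)*v),k,E) for t in a]);print("boss",q.min(0),q.max(0))
s=bot.state();r=rt(s)
q=np.array([proj(s["tool_pos"]+r.apply([.010*np.cos(t),.010*np.sin(t),.0552]),k,E) for t in a]);print("mouth",q.min(0),q.max(0))
g=cv2.cvtColor(im,cv2.COLOR_BGR2GRAY);print(g[205:225,321]);print(g[218,298:345])
E
```

```text
nip 0 [322.64903435 208.44575932]
nip -0.005 [322.6187081  206.49999419]
nip -0.017 [322.5507551 202.1400571]
brass 318 324 201 209 320.8936170212766 205.10638297872342
[317.56558004 198.67667476] [327.67237941 211.30065543]
boss [306.89296125 186.96197579] [338.21402557 216.92943279]
mouth [307.27494598 209.68626623] [335.63886882 236.32832222]
[103 103 109 116 133 167 180 142  97  88  90  91  99 106 107 107 107 107
 108 108]
[122 125 125 124 124 124 125 123 122 120 113  97  89  88  88  92  94  97
 101 104 107 109 107 106 106 103 103 101 100  95  90  88  87  88  98 113
 120 122 124 125 123 123 122 124 123 123 122]
```

```bash

python3 shift.py '[[0.0054,0.0005,0,-0.0016,0.0027,-0.0036],[0,0,0,0,0,0],[0,0,0,0,0,0]]'
python3 - <<'E'
from goal import *
k,E,im=wrist("pics/w9.png");g=cv2.cvtColor(im,cv2.COLOR_BGR2GRAY)
print(delta(TIP-.0007*v+n*.0782,RG))
hsv=cv2.cvtColor(im,cv2.COLOR_BGR2HSV)
m=(hsv[...,1]>70)&(hsv[...,0]>8)&(hsv[...,0]<30);m[:180]=0;m[225:]=0;m[:,:300]=0;m[:,345:]=0
ys,xs=np.nonzero(m);print("brass",xs.min(),xs.max(),ys.min(),ys.max())
print("tip",proj(TIP-.0007*v,k,E));print(g[195:225,321]);print(g[218,298:345])
t=bot.get_image("top")["image"];cv2.imwrite("pics/t9.png",t)
E
```

```text
time_s: 12.48
tool_pos: [0.5134, 0.1561, 0.1544]
orientation: [0.246, 0.117, 0.962, -0.029]
wrist_force: [-0.2, 0.5, -2.1]
finger_gap: 0.298
grip_force: 30.0
(array([-0.00340215, -0.00185344,  0.00051027]), array([0.00309836, 0.0001142 , 0.0027625 ]))
brass 314 320 207 213
tip [318.18981392 216.7342059 ]
[148 171 162 151 132 114 112 117 124 129 133 146 167 162 152 147 127 103
  89  88  87  90  98 105 106 107 107 107 106 106]
[121 122 122 120 121 121 125 139 163 181 172 135  98  87  87  90  92  96
 100 103 106 108 107 105 106 103 101 100  99  95  88  85  85  88  96 111
 119 118 118 118 118 118 118 117 119 120 119]
```

```bash

python3 shift.py '[[-0.0014,-0.0016,0.003,0.003,0,0.0028],[0,0,0.004,0,0,0],[0,0,0.003,0,0,0],[0,0,0,0,0,0],[0,0,0,0,0,0]]'
python3 - <<'E'
from goal import *
k,E,im=wrist("pics/w10.png");g=cv2.cvtColor(im,cv2.COLOR_BGR2GRAY)
for i in range(3):
    print(delta(TIP-.0007*v+n*.0682,RG)); bot.get_image("top")
print("tip",proj(TIP-.0007*v,k,E),"-5",proj(TIP-.0007*v-.005*n,k,E))
hsv=cv2.cvtColor(im,cv2.COLOR_BGR2HSV)
print(hsv[200:222:2,310:332:2,1]);print(g[195:225,321]);print(g[218,298:345])
E
```

```text
time_s: 13.0
tool_pos: [0.519, 0.1526, 0.1457]
orientation: [0.245, 0.119, 0.962, -0.031]
wrist_force: [0.2, 0.8, -2.8]
finger_gap: 0.298
grip_force: 30.0
(array([-2.07700455e-03,  2.35969154e-04, -3.38017066e-05]), array([-1.32734003e-03,  5.59829317e-05, -3.42480997e-05]))
(array([-2.03097015e-03,  1.44435242e-04,  6.96378697e-05]), array([-0.00100419,  0.00012811, -0.0001607 ]))
(array([-1.99580737e-03,  7.33537350e-05,  1.36569778e-04]), array([-0.00082085,  0.0001751 , -0.00016923]))
tip [321.28685035 219.69215027] -5 [321.27656962 217.45803264]
[[  7   6   7   6   7   7   6   8   8   8   6]
 [  6   4   8   7   8   7   7   9   8   7   6]
 [  5   5   8   9   8   9   5   7   6   7   5]
 [  5   5   7   7   8   7   9   8   7   5   5]
 [  5   7   7   7  10  40  24   7   7   7   7]
 [  5   7   7   8  49 105  89  17   7   5   8]
 [  8   7   7   8  40  31  56  21   7   7   5]
 [  5   7   9   6  12   6  11   6   5   8   8]
 [  6   8   6   9   8   6   6   6   9   6   8]
 [  8   6   8   5   5   7   7  10   8   6  11]
 [  9   5   5   5   5   5   5   5   5   5   8]]
[ 89  93 105 107 109 108 109 106 105 106 107 106 107 105  93  87  86  87
  86  87  87  89  97 104 104 105 105 105 105 104]
[152 149 146 146 148 149 153 153 159 171 166 132  98  85  87  89  92  95
 101 102 105 105 104 104 103 102 100  99  97  94  88  85  87  99 133 162
 163 147 143 146 149 153 155 153 153 152 152]
```

Nose centre (col 320.9) and nipple (col 321) line up sideways, and the pose error is under 0.2 mm. Advancing along the axis while watching the force.

```bash

cat > st.py <<'E'
from goal import *
s=bot.state();d,w=delta(TIP-.0007*v+n*.0482,RG,s);f=s["wrist_force"]-[0,0,-2.2]
print("delta mm",(d*1e3).round(2),"rot",w.round(4),"F tool",rt(s).inv().apply(f).round(1),"tau",s["torque"].round(2),"gap",round(s["finger_gap"],3))
E
python3 shift.py '[[0,0,0.005,0,0,0],[0,0,0.005,0,0,0],[0,0,0,0,0,0],[0,0,0,0,0,0]]' >/dev/null; python3 st.py
python3 shift.py '[[0,0,0.003,0,0,0],[0,0,0,0,0,0],[0,0,0,0,0,0]]' >/dev/null; python3 st.py
python3 shift.py '[[0,0,0.003,0,0,0],[0,0,0,0,0,0],[0,0,0,0,0,0]]' >/dev/null; python3 st.py
```

```text
delta mm [-2.14  0.42  9.77] rot [-0.0017 -0.0001 -0.0001] F tool [ 0.2 -0.1 -0.1] tau [ 0.14  0.76 -0.  ] gap 0.3
delta mm [-2.04  0.16  7.04] rot [-0.001   0.0001 -0.0002] F tool [-0.2  0.3 -0.1] tau [0.2  0.79 0.04] gap 0.302
delta mm [-2.03  0.09  4.06] rot [-0.0009  0.0001 -0.0001] F tool [ 0.6  0.2 -0.2] tau [ 0.16  0.8  -0.05] gap 0.299
```

```bash

for i in 1; do python3 shift.py '[[0,0,0.002,0,0,0],[0,0,0,0,0,0],[0,0,0,0,0,0]]' >/dev/null; python3 st.py
python3 shift.py '[[0,0,0.001,0,0,0],[0,0,0,0,0,0],[0,0,0,0,0,0]]' >/dev/null; python3 st.py
python3 shift.py '[[0,0,0.001,0,0,0],[0,0,0,0,0,0],[0,0,0,0,0,0]]' >/dev/null; python3 st.py
python3 shift.py '[[0,0,0.001,0,0,0],[0,0,0,0,0,0],[0,0,0,0,0,0]]' >/dev/null; python3 st.py; done
```

```text
delta mm [-2.01  0.08  2.08] rot [-0.0008  0.0002 -0.0002] F tool [-0.4 -0.2 -0.1] tau [0.2  0.74 0.02] gap 0.3
delta mm [-2.03  0.05  1.13] rot [-0.0007  0.0002 -0.0002] F tool [-0.9 -0.2  0.6] tau [0.18 0.79 0.02] gap 0.304
delta mm [-2.   -0.    0.14] rot [-0.0006  0.0002 -0.0002] F tool [ 0.1  0.7 -1.5] tau [0.22 0.75 0.09] gap 0.297
delta mm [-1.96 -0.01 -0.83] rot [-0.0006  0.0002 -0.0002] F tool [-0.5 -0.6 -3.8] tau [ 0.16  0.79 -0.01] gap 0.297
```

Contact came exactly where the socket floor should be, and it is purely axial. Pressing on.

```bash

for i in 1; do python3 shift.py '[[0,0,0.001,0,0,0],[0,0,0,0,0,0],[0,0,0,0,0,0]]' >/dev/null; python3 st.py
python3 shift.py '[[0,0,0.001,0,0,0],[0,0,0,0,0,0],[0,0,0,0,0,0]]' >/dev/null; python3 st.py
python3 shift.py '[[0,0,0.001,0,0,0],[0,0,0,0,0,0],[0,0,0,0,0,0]]' >/dev/null; python3 st.py
python3 shift.py '[[0,0,0.001,0,0,0],[0,0,0,0,0,0],[0,0,0,0,0,0]]' >/dev/null; python3 st.py; done
```

```text
delta mm [-1.97 -0.02 -1.85] rot [-0.0006  0.0002 -0.0002] F tool [-0.4 -0.5 -4.5] tau [0.12 0.76 0.02] gap 0.299
delta mm [-1.99  0.   -2.88] rot [-0.0006  0.0002 -0.0002] F tool [ 0.5 -0.3 -5.4] tau [ 0.15  0.75 -0.01] gap 0.299
delta mm [-1.98 -0.04 -3.84] rot [-0.0005  0.0002 -0.0001] F tool [ 0.6  0.2 -7.2] tau [ 0.1   0.74 -0.01] gap 0.299
delta mm [-1.96 -0.05 -4.83] rot [-0.0005  0.0002 -0.0002] F tool [ 0.6 -0.6 -8.9] tau [ 0.1   0.79 -0.04] gap 0.304
```

Force is climbing slower (8.9 N at 4.8 mm) than the spring alone should give, so I'll check whether the gun has slid or pivoted in the jaws.

```bash

python3 - <<'E'
from goal import *
k,E,im=wrist("pics/w11.png");a=cv2.imread("pics/w10.png")
for q in(a,im):
    g=cv2.cvtColor(q,cv2.COLOR_BGR2GRAY)
    for c in(317,321,325):print(g[200:232,c])
    for r in(222,235,250):print(r,g[r,292:350])
E
```

```text
[131 147 152 153 155 161 171 174 173 168 158 149 130  99  86  86  87  93
 102 105 105 106 105 105 105 105 105 104 104 104 105 106]
[108 109 106 105 106 107 106 107 105  93  87  86  87  86  87  87  89  97
 104 104 105 105 105 105 104 104 105 105 103 103 104 103]
[125 123 116 115 123 133 149 155 164 180 182 178 161 117  89  86  85  89
  99 106 107 105 104 105 104 105 103 104 104 103 103 103]
222 [122 122 122 123 122 122 122 123 121 122 123 122 122 121 116 105 101 102
 103 104 107 106 106 105 105 105 105 106 105 105 106 104 105 104 105 107
 106 106 104 100  94  92 105 118 121 121 121 121 121 121 120 122 122 120
 122 121 121 123]
235 [ 65  58  55  64  97 125 126 113 102 102 102 102 102 103 104 104 103 105
 105 105 105 105 104 104 104 104 103 103 103 104 104 103 104 104 104 104
 105 106 106 105 104 102 100 101 103 102 101 100 100 101 107 117 110  73
  54  53  56  70]
250 [ 51  50  49  61  79  94  99 100  98 101 102 100 101 100 101 102 102 104
 104 104 102 104 102 101 102 101 100 102 100 100 102 102 100 101 101 102
 102 104 105 104 104 103 101 100 100 100 102  99 101  99  97  96  92  80
  
[... 431 characters left out ...]
61 162 161 160 161 161 166 179 192 193 181 146 108 101
 102 104 106 106 105 103 104 104 103 104 103 103 104 103 104 103 103 105
 106 106 102  99  93 104 144 178 182 169 157 158 161 161 162 162 163 163
 162 163 162 161]
235 [ 63  54  54  61  86 113 115 108 101 100 101  99 102 101 103 102 102 103
 105 104 106 103 103 104 101 103 103 102 102 102 103 102 103 102 103 104
 106 108 106 105 104 102 101 102 101 102 100  99  99 101 106 113 102  70
  51  51  55  71]
250 [ 48  45  49  59  76  93  99  97  99 101 100  99 101 100 100 101 102 102
 104 103 103 102 102 103 101 101 100 101 100 102 102 100 100 100 101 102
 100 104 104 104 104 103 100  99  99  99 100 100  99  98  97  96  93  80
  55  46  46  45]
```

The nose has not shifted in the jaws to within about 0.5 px. Continuing until the snap.

```bash

for i in 1; do python3 shift.py '[[0,0,0.001,0,0,0],[0,0,0,0,0,0],[0,0,0,0,0,0]]' >/dev/null; python3 st.py
python3 shift.py '[[0,0,0.0005,0,0,0],[0,0,0,0,0,0],[0,0,0,0,0,0]]' >/dev/null; python3 st.py
python3 shift.py '[[0,0,0.0005,0,0,0],[0,0,0,0,0,0],[0,0,0,0,0,0]]' >/dev/null; python3 st.py; done
```

```text
delta mm [-1.99 -0.02 -5.85] rot [-0.0006  0.0002 -0.0001] F tool [ 0.1 -0.  -6.6] tau [ 0.15  0.75 -0.05] gap 0.301
delta mm [-1.99 -0.   -6.37] rot [-0.0006  0.0002 -0.0001] F tool [ 0.1  0.9 -6.4] tau [0.13 0.79 0.03] gap 0.298
delta mm [-1.99  0.03 -6.89] rot [-0.0007  0.0002 -0.0001] F tool [ 0.3 -0.1 -4.5] tau [ 0.19  0.73 -0.01] gap 0.299
```

It snapped: the force fell from 8.9 to about 5 N. I'll go on past the force minimum (≈6.5 mm).

```bash

for i in 1; do python3 shift.py '[[0,0,0.0005,0,0,0],[0,0,0,0,0,0],[0,0,0,0,0,0],[0,0,0,0,0,0]]' >/dev/null; python3 st.py; python3 shift.py '[[0,0,0,0,0,0]]'>/dev/null; python3 st.py
python3 shift.py '[[0,0,0.0005,0,0,0],[0,0,0,0,0,0],[0,0,0,0,0,0],[0,0,0,0,0,0]]' >/dev/null; python3 st.py; python3 shift.py '[[0,0,0,0,0,0]]'>/dev/null; python3 st.py;  done
```

```text
delta mm [-2.    0.03 -7.35] rot [-0.0006  0.0002 -0.0002] F tool [-0.7  0.6 -5.5] tau [0.21 0.71 0.03] gap 0.3
delta mm [-1.99  0.01 -7.34] rot [-0.0006  0.0002 -0.0002] F tool [ 0.3  0.6 -4.3] tau [0.21 0.73 0.03] gap 0.299
delta mm [-2.    0.02 -7.79] rot [-0.0006  0.0002 -0.0002] F tool [-0.  -1.  -8.2] tau [0.15 0.78 0.01] gap 0.297
delta mm [-1.97 -0.01 -7.77] rot [-0.0005  0.0002 -0.0002] F tool [ 0.  -0.6 -8.5] tau [ 0.11  0.79 -0.02] gap 0.302
```

```bash

python3 shift.py '[[0,0,-0.0003,0,0,0],[0,0,0,0,0,0],[0,0,0,0,0,0],[0,0,0,0,0,0]]' >/dev/null; python3 st.py; python3 shift.py '[[0,0,0,0,0,0],[0,0,0,0,0,0],[0,0,0,0,0,0],[0,0,0,0,0,0]]'; python3 st.py
```

```text
delta mm [-1.97 -0.03 -7.54] rot [-0.0006  0.0002 -0.0002] F tool [-1.   0.3 -7. ] tau [0.2  0.7  0.09] gap 0.301
time_s: 18.33
tool_pos: [0.5319, 0.1496, 0.1217]
orientation: [0.246, 0.119, 0.962, -0.031]
wrist_force: [-3.0, 0.9, 3.2]
finger_gap: 0.298
grip_force: 30.0
delta mm [-1.99  0.05 -7.54] rot [-0.0007  0.0002 -0.0002] F tool [ 0.2  0.1 -6.2] tau [0.21 0.69 0.04] gap 0.298
```

Steady at about 6.5–7 N axial with no side load, in line with the snapped-down position. Handing in.

```bash
python3 -c "
from cell import bot
print(bot.job_done())"
```

```text
the job is handed in; nothing more can be done
None
```

I handed the job in at about 18 s, with the gun still holding the nipple down past its snap (estimated about 6.5 mm, from the force and travel). The carriage was seated in its detent; after the press began I checked it only by the near-zero side force, and the bottle, rack and wrench were not touched.

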